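# Slide the fresh book through the cheeks into the drying bay

## Task

The glue on the blue book is still wet: without picking it up or tipping it, push it flat along the bench through the narrow gap between the two green steel cheeks, until it lies wholly past them with its short end flush against the wooden fence. Leave the glue jar, the brass weight and the bone folder where they are, and finish with the hand clear.

Things in the scene. Friction and masses are not known exactly. Their poses are not given: they have to be found in the camera images.
- book: loose closed hardback, rigid, dark blue with a gold frame on top, flat on the bench; 140 mm long (its x), 100 wide (its y), 26 thick, about 0.3 kg, plain upright sides. Origin: centre of its underside; z up. It starts 155 to 215 mm before the gap's centre, up to 35 mm off the bay's x axis, its x axis within 0.4 rad of the bay's.
- bay: drying bay fixed to the bench: two green steel cheeks, then a wooden fence. Origin: on the bench, centre of the gap between the cheeks; x is the way in (towards the fence), y along the gap, z up. Each cheek: x -15 to 15 mm, |y| 53 to 93 mm, 42 mm tall, inner front corner rounded to 10 mm; the gap is 106 mm wide. Bare bench between and behind them (yellow lines are paint).
- fence (a point): foot of the middle of the wooden fence's face, on the bench, 170 mm along the bay's x from its origin; axes as the bay's. The fence is 150 mm long along y, 24 mm thick, 30 mm tall, fixed. With the book flush home its centre is 70 mm before this point and its rear end 15 mm past the cheeks.
- glue_jar: bystander, loose closed glue jar, 56 mm across, 68 mm tall, red cap, standing beside the fence, on the side of negative bay y; origin: centre of its underside
- weight: bystander, loose brass weight with a knob, 48 mm across, 46 mm tall, standing beside the cheek on the side of positive bay y; origin: centre of its underside
- folder: bystander, loose white bone folder (flat bar) 150 x 22 x 6 mm, lying beside the bay on the side of positive bay y; long axis its x; origin: centre of its underside
Things that resemble listed ones, but are neither listed nor needed, are in the scene too. Several things look just like the book: the one meant starts nearest to the robot's base.

How it is judged:
On the way:
1. the book is in the gap, its middle between the two cheeks (x of book in the frame of bay between -0.03 and 0.03 m and y of book in the frame of bay between -0.008 and 0.008 m), for 0.05 s.
At the end, for the whole second after the job is handed in: the book lies flat and still, wholly past the cheeks, its end within 5 mm of the fence, square to it within 0.06 rad and within 25 mm of the bay's centre line; jar, weight and folder within 25 mm of where they were (x of book in the frame of bay between 0.095 and 0.106 m and y of book in the frame of bay between -0.025 and 0.025 m and angle between the x axis of book and the x axis of bay, either way round below 0.06 rad and angle between book's own z axis and vertical below 0.05 rad and height (world z) of book below 0.004 m and linear speed of book below 0.01 m/s and distance of each of glue_jar, weight, folder from where it was at the start of the episode below 0.025 m); the robot touches nothing.
It fails at once if the book is lifted or tipped (height (world z) of book above 0.012 m or angle between book's own z axis and vertical above 0.15 rad).
It fails at once if the glue jar is pushed away or tipped (distance of glue_jar from where it was at the start of the episode above 0.03 m or angle between glue_jar's own z axis and vertical above 0.5 rad).
It fails at once if the brass weight is pushed away or tipped (distance of weight from where it was at the start of the episode above 0.03 m or angle between weight's own z axis and vertical above 0.5 rad).
It fails at once if the bone folder is pushed away or tipped (distance of folder from where it was at the start of the episode above 0.03 m or angle between folder's own z axis and vertical above 0.5 rad).
It also fails if it takes over 72 s, if anything falls off the work surface, if the arm or the gripper's body presses on something with over 40 N, if the wrist force passes 120 N, or if a joint passes its speed limit or range.

## Robot

A 6-joint arm with a two-finger parallel gripper is mounted at the origin on the work surface. World frame = base frame: x ahead of the robot, y to its left, z up, the work surface at z = 0. Lengths are in m, angles in rad, forces in N, time in s.
With the tool pointing down it reaches from about 0.325 to 0.85 m from the base axis. Payload 4.4 kg.
Tool frame: the origin (TCP) lies between the finger pads; the fingertips stand 22 mm ahead of it and the grasp point (between the pads) lies 3 mm ahead of it; z points along the fingers, y is the line along which they close (so a half turn about z gives the same grasp; the last joint's range is limited). The gripper opens to 94 mm and grips with 3 to 60 N. Pads are 16 mm wide; open, the fingers measure 119 mm over their backs; the gripper's body (75 mm by 177 mm) begins 78 mm behind the grasp point.
Start: joints at [1.042, 0.207, 1.542, -0, 1.393, -0.15], TCP at [0.213, 0.534, 0.195] pointing down, gripper open.
Joint ranges: [-2.73, 2.73], [-0.86, 2.22], [0.23, 2.46], [-1.11, 4.25], [0.08, 2.63], [-2.82, 2.82]. Speed limits (rad/s): [2.79, 2.79, 3.14, 3.14, 3.14, 3.14].

## Interface

Orientations are given as a unit quaternion [x, y, z, w].
In Python, from rig import ctrl gives the robot as it stands. The module is installed in compiled form; this text tells all that it offers.
- The arm moves only by the tool apply_moves, never from a script. Its argument "commands" is a list that holds one entry, the list of rows, each a list of 7 numbers: the turn, a rotation vector about the tool's x, y, z in degrees, then the shift along the tool's x, y, z in mm, then the opening, from 0 (shut) to 1 (fully open). In form: [[[rx, ry, rz, tx, ty, tz, hand], ...]]. A call has 1 to 20 rows; each row shifts and turns the commanded pose from where the row before left it, along the tool's axes as they then stand; what a row does not reach is not made up. A row lasts 1/12 s, in which the tool goes at most 41.7 mm and 7.16 degrees, less where a joint would pass 70% of its speed; a pose out of reach is approached as far as the arm can. A call with a gripper value outside its range is refused whole. The fingers move at their own pace and stop on an object; the grip force is fixed at half the most. Time passes only in rows, so rows that do not move let the fingers close. It gives the time, the measured TCP pose, the force, the opening and the grip force at its end, in the units of the state.
- ctrl.read_state(): the state, without advancing time (a new reading comes with each control period).
- ctrl.camera(name): name is "scene" or "top"; returns (picture, depth): 400x640x3 uint8, red, green, blue; 400x640 float32, m along the optical axis (not along the pixel's ray), 0 where there is no reading.
- ctrl.get_calibration(name): a dict with "fx", "fy", "cx", "cy" (pixels), "xyz" and "rotation" of the camera in the world. Camera axes: x right, y up, looking along -z (the intrinsics and any distortion apply to the point x, -y, -z); pixel columns grow to the right and rows downward; lengths in m; the calibration is good to about 2 mm. A picture is of the moment at which its call begins. get_calibration takes no time and is no camera call.
- ctrl.finish_job(): hands the job in; it is judged then, once.
Trained networks look in the newest picture that a camera, given by its name, has taken for a name from the list of things; names that differ only in an ending like _2 or _b are one class to them, and where a whole thing is asked for, a point or a joint stands for the part that bears it (a point fixed in the world has none). Each returns a list of dicts, best first, with "p" (0 to 1); they miss things now and then, are a little off and sometimes report something else, mostly with a low value. They report only what shows in the picture. A call takes as long as a camera call. They do not tell look-alikes from the thing itself.
- ctrl.cut_out(camera, target): "mask" (400x640 bool, what is visible of it).
- ctrl.tip_of(camera, target): "xyz" ([x, y, z] in m, in world coordinates, good to about 4 mm: a listed point, or the origin of a listed thing).
The state is a dict: "time": time; "joints": joint angles; "dq": joint speeds; "effort": joint torques, N m; "eef_pos": TCP position; "eef_rot": TCP orientation; "force": force on the tool from outside, world axes, zero at the start; "torque": the same for the moment, N m; "opening": finger opening in m; "gripper_force": force on a finger pad.
Only numpy, scipy, OpenCV 4.12 (cv2) and the standard library are available. Lean on these libraries where they do the work, as an engineer would, in place of code of your own. Each camera call takes 0.05 s, during which the arm holds its last target. There are 200 camera calls.

## Working session

There is one attempt and no reset: what is moved stays moved. The work goes in short steps, Python scripts to look and compute and a tool call to move; the robot and the scene stay as the last step left them, time stands still between calls to the robot, and variables do not carry over. Pictures are saved under pics/ and viewed, at most 10 in all, crops included, and the job is handed in when it is done.

Besides the shell and the picture viewer there is one more tool, called after "Emit:" as name(argument=value, ...) on one line, values as JSON. apply_moves: Moves the arm, as the interface text tells. Its arguments: {"type":"object","properties":{"commands":{"type":"array","items":{"type":"array","items":{"type":"array","items":{"type":"number"}}}}},"required":["commands"]}

```bash
mkdir -p pics; cat > h.py <<'E'
import numpy as np, cv2
from rig import ctrl
from scipy.spatial.transform import Rotation as R
def cal(n):
    c=ctrl.get_calibration(n); r=np.array(c['rotation'],float)
    if r.shape!=(3,3): r=R.from_quat(r).as_matrix()
    return c,r,np.array(c['xyz'])
def world(n,depth):
    c,r,t=cal(n); v,u=np.mgrid[0:400,0:640]
    p=np.stack([(u-c['cx'])/c['fx']*depth,-(v-c['cy'])/c['fy']*depth,-depth],-1)
    return p@r.T+t
def save(n,f):
    im,d=ctrl.camera(n); cv2.imwrite('pics/'+f,im[:,:,::-1]); return im,d
E
python3 - <<'E'
from h import *
for n in('top','scene'):
    im,d=save(n,n+'0.png'); W=world(n,d); print(n,ctrl.get_calibration(n))
    for t in('book','bay','fence','glue_jar','weight','folder'):
        print(t,[(np.round(x['xyz'],3).tolist(),round(x['p'],2)) for x in ctrl.tip_of(n,t)])
print(ctrl.read_state())
E
```

```text
top {'fx': 373.0977137803757, 'fy': 373.0977137803757, 'cx': 326.6662461838698, 'cy': 195.96134880625965, 'xyz': array([0.4021331 , 0.01687535, 0.80643412]), 'rotation': array([ 0.08455458, -0.08542184, -0.68714138,  0.71651263])}
book [([0.709, -0.236, 0.003], 0.77), ([0.543, -0.099, 0.001], 0.62), ([0.769, -0.027, -0.004], 0.58)]
bay [([0.409, 0.085, -0.003], 0.53)]
fence [([0.557, 0.234, 0.003], 0.91)]
glue_jar [([0.697, 0.183, -0.002], 0.85)]
weight [([0.415, 0.087, 0.001], 0.94)]
folder [([0.438, 0.224, -0.004], 0.56)]
scene {'fx': 496.13459138216814, 'fy': 496.13459138216814, 'cx': 315.73697360158906, 'cy': 196.27276935700527, 'xyz': array([1.06238234, 0.41756747, 0.62466952]), 'rotation': array([0.16968571, 0.3686224 , 0.83410617, 0.37361904])}
book [([0.544, -0.096, 0.002], 0.73), ([0.712, -0.237, -0.0], 0.72)]
bay []
fence [([0.558, 0.234, -0.0], 0.8)]
glue_jar [([0.7, 0.177, -0.003], 0.92)]
weight [([0.404, 0.087, 0.0], 0.71), ([0.542, -0.093, -0.001], 0.62)]
folder [([0.438, 0.228, 0.001], 0.9)]
{'time': 0.7, 'joints': array([ 1.04149367e+00,  2.06586650e-01,  1.54147311e+00, -3.96028230e-05,
        1.39352750e+00, -1.50466299e-01]), 'dq': array([ 0.00013731, -0.00114759, -0.00139996,  0.00017797, -0.00106484,
       -0.00195721]), 'effort': array([-4.18454483e-04, -3.70757890e+01, -2.81694674e+01,  6.99176593e-02,
        2.74676312e-02, -1.68545728e-05]), 'eef_pos': array([0.21266597, 0.53423257, 0.19456704]), 'eef_rot': array([ 1.88284083e-01,  9.82114608e-01, -3.95736854e-06,  1.92744418e-05]), 'force': array([ 0.24167441,  0.33890886, -0.36999814]), 'torque': array([ 0.02172309, -0.01717539,  0.01753186]), 'gripper_force': 0.0, 'opening': 0.0939870629617205}
```

View pics/top0.png

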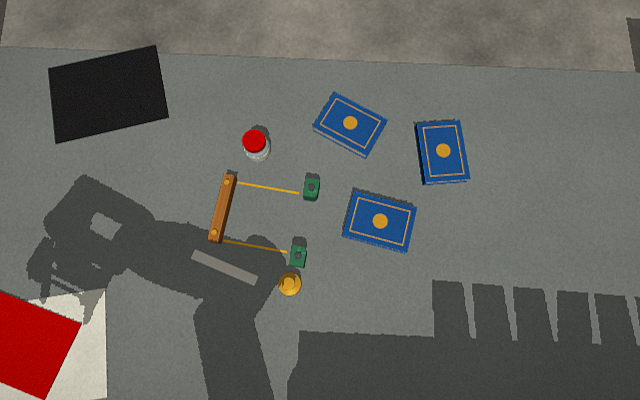

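View pics/scene0.png

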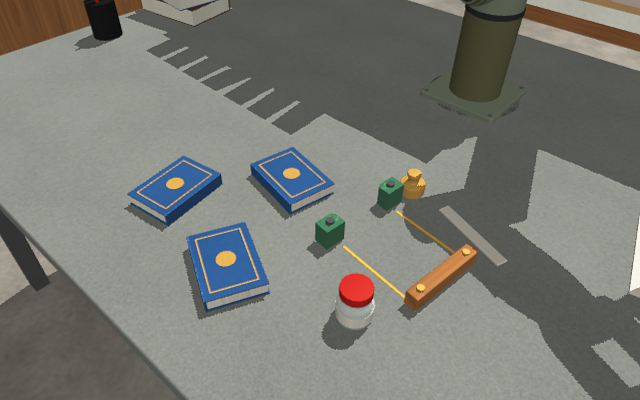

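The target is the book at (380,220) in the top view, nearest the base. The cheeks are at (311,187) and (298,252), the fence at (222,208), the jar at (255,142), the weight at (290,284) and the folder at (224,267). Next I measure them in metres.

```bash
cat >> h.py <<'E'
def flat(n,mask,z):
    "mask pixels cast onto plane z"
    c,r,t=cal(n); v,u=np.nonzero(mask)
    d=np.stack([(u-c['cx'])/c['fx'],-(v-c['cy'])/c['fy'],-np.ones(len(u))],-1)@r.T
    return (t+d*((z-t[2])/d[:,2])[:,None])[:,:2]
def rect(P,L=None):
    (x,y),_,_=b=cv2.minAreaRect((P*1000).astype(np.float32)); q=cv2.boxPoints(b)
    e=[q[1]-q[0],q[2]-q[1]]; e=max(e,key=np.linalg.norm)
    return np.array([x,y]),sorted(b[1]),np.degrees(np.arctan2(e[1],e[0]))%180
def big(m):
    n,l,s,_=cv2.connectedComponentsWithStats(m.astype(np.uint8)); return [l==i for i in range(1,n) if s[i,4]>40]
E
python3 - <<'E'
from h import *
for n in('top','scene'):
    im,d=ctrl.camera(n); W=world(n,d); Z=W[...,2]
    hsv=cv2.cvtColor(im,cv2.COLOR_RGB2HSV); H,S,V=cv2.split(hsv)
    near=(W[...,0]>.3)&(W[...,0]<.9)&(abs(W[...,1])<.4)
    def rep(k,m,lo,z):
        for c in big(m&near):
            c=c&(Z>lo) if lo else c
            if c.sum()<15: continue
            P=W[c][:,:2]; F=flat(n,c,z) if z is not None else P
            print(n,k,c.sum(),'Zmed %.3f'%np.median(Z[c]),'depth',[np.round(a,1) for a in rect(P)],'cast',[np.round(a,1) for a in rect(F)])
    for c in ctrl.cut_out(n,'book'):
        m=cv2.morphologyEx((c['mask']&(Z>.019)&(Z<.033)).astype(np.uint8),cv2.MORPH_OPEN,np.ones((3,3)))>0
        print(n,'book',round(c['p'],2),m.sum(),np.median(Z[m]),[np.round(a,1) for a in rect(flat(n,m,.026))])
    g=(H>55)&(H<90)&(S>90); rep('cheek',g,.036,.042); rep('cheekall',g,None,None)
    y=(H>18)&(H<32)&(S>130); rep('yellow',y&(Z<.008),None,0)
    w=(H>5)&(H<18)&(S>110); rep('wood',w,.024,.03)
    for t in('fence','weight','glue_jar','folder'):
        print(t,[np.round(x['xyz'],3) for x in ctrl.tip_of(n,t)])
E
```

```text
top book 0.85 3037 0.02630006372385607 [array([545.6, -94.3]), array([100. , 139.8]), np.float32(77.0)]
top book 0.61 2524 0.0266709447140151 [array([767.9, -24.8]), array([101.1, 140.2]), np.float32(62.4)]
top book 0.57 2674 0.02645518053629442 [array([ 710.6, -232.3]), array([101.6, 140.4]), np.float32(6.8)]
top cheek 219 Zmed 0.042 depth [array([607.8,  54.1]), array([29.6, 39.6]), np.float32(172.3)] cast [array([607.2,  54. ]), array([29.8, 40.4]), np.float32(172.7)]
top cheek 238 Zmed 0.042 depth [array([446.5,  48.9]), array([ 43.7, 100.4]), np.float32(59.4)] cast [array([463.1,  73.9]), array([29.6, 39.3]), np.float32(172.3)]
top cheekall 281 Zmed 0.042 depth [array([607.7,  54.2]), array([29.6, 39.7]), np.float32(172.2)] cast [array([607.7,  54.2]), array([29.6, 39.7]), np.float32(172.2)]
top cheekall 264 Zmed 0.042 depth [array([446.5,  49. ]), array([ 44.3, 100.2]), np.float32(59.7)] cast [array([446.5,  49. ]), array([ 44.3, 100.2]), np.float32(59.7)]
top yellow 137 Zmed 0.001 depth [array([614.6, 153. ]), array([  5.4, 139.6]), np.float32(82.1)] cast [array([614.6, 153.1]
[... 1389 characters left out ...]
[31.6, 42.2]), np.float32(171.6)]
scene yellow 159 Zmed 0.000 depth [array([483. , 162.2]), array([  7.7, 129.9]), np.float32(82.0)] cast [array([483. , 162.5]), array([  5.2, 130.3]), np.float32(82.0)]
scene yellow 181 Zmed 0.000 depth [array([614.2, 148.3]), array([  7.1, 137.9]), np.float32(81.9)] cast [array([614.1, 148.5]), array([  4.3, 137.6]), np.float32(82.1)]
scene wood 1154 Zmed 0.029 depth [array([561.4, 243.2]), array([ 25.1, 151.6]), np.float32(172.6)] cast [array([564.4, 244. ]), array([ 25.6, 152.5]), np.float32(172.4)]
fence [array([ 0.557,  0.232, -0.003])]
weight [array([0.407, 0.088, 0.005])]
glue_jar [array([ 0.703,  0.178, -0.004])]
folder [array([0.438, 0.23 , 0.   ])]
```

Emit:
apply_moves(commands=[[[0, 0, -6.9, 0, 0, 0, 0.6], [0, 0, -6.9, 0, 0, 0, 0.6], [0, 0, 0, -26, -30, 0, 0.6], [0, 0, 0, -26, -30, 0, 0.6], [0, 0, 0, -26, -30, 0, 0.6], [0, 0, 0, -26, -30, 0, 0.6], [0, 0, 0, -26, -30, 0, 0.6], [0, 0, 0, -26, -30, 0, 0.6], [0, 0, 0, -26, -30, 0, 0.6], [0, 0, 0, -26, -30, 0, 0.6], [0, 0, 0, -26, -30, 0, 0.6], [0, 0, 0, -26, -30, 0, 0.6], [0, 0, 0, -26, -30, 0, 0.6], [0, 0, 0, -26, -30, 0, 0.6], [0, 0, 0, -26, -30, 0, 0.6], [0, 0, 0, -26, -30, 0, 0.6], [0, 0, 0, -26, -30, 0, 0.6], [0, 0, 0, -26, -30, 0, 0.6], [0, 0, 0, -26, -30, 0, 0.6], [0, 0, 0, 0, 0, 0, 0.6]]])

```text
time: 2.97
eef_pos: [0.5836, -0.0381, 0.1944]
eef_rot: [0.072, 0.997, -0.002, 0.001]
force: [0.1, 0.6, 0.2]
opening: 0.056
gripper_force: 0.0
```

```bash
cat >> h.py <<'E'
A=np.radians(82.1); EX=np.array([np.cos(A),np.sin(A)]); EY=np.array([-EX[1],EX[0]]); O=np.array([535.3,64.])
def bay(p): p=np.asarray(p)-O; return np.round([p@EX,p@EY],1)
def tcp():
    s=ctrl.read_state(); r=R.from_quat(s['eef_rot']).as_matrix()
    print('t %.2f'%s['time'],'tcp bay',bay(s['eef_pos'][:2]*1000),'z %.1f'%(s['eef_pos'][2]*1000),'tool x/y yaw rel bay',[round(float(np.degrees(np.arctan2(r[1,i],r[0,i]))-82.1),2) for i in(0,1)],'tilt',np.round(r[:2,2],4),'F',np.round(s['force'],1),'open',round(s['opening'],4))
def book(n='top'):
    im,d=ctrl.camera(n); Z=world(n,d)[...,2]
    for c in ctrl.cut_out(n,'book'):
        m=cv2.morphologyEx((c['mask']&(Z>.019)&(Z<.033)).astype(np.uint8),cv2.MORPH_OPEN,np.ones((3,3)))>0
        if m.sum()<300: continue
        q=rect(flat(n,m,.026)); print(n,'book',round(c['p'],2),m.sum(),'bay',bay(q[0]),'size',np.round(q[1],1),'ang',round(float(q[2])-82.1,2))
E
python3 -c "
from h import *
tcp()"
```

```text
t 2.97 tcp bay [-94.5 -61.8] z 194.4 tool x/y yaw rel bay [89.65, -0.35] tilt [ 0.0026 -0.0033] F [0.1 0.6 0.2] open 0.056
```

Emit:
apply_moves(commands=[[[0, 0, -0.4, -26.5, -30, 0, 0.6], [0, 0, 0, -26.5, -30, 0, 0.6], [0, 0, 0, 0, 0, 0, 0.6], [0, 0, 0, 0, 0, 33, 0.6], [0, 0, 0, 0, 0, 33, 0.6], [0, 0, 0, 0, 0, 33, 0.6], [0, 0, 0, 0, 0, 33, 0.6], [0, 0, 0, 0, 0, 20, 0.6], [0, 0, 0, 0, 0, 13, 0.6], [0, 0, 0, 0, 0, 0, 0.6], [0, 0, 0, 0, 0, 0, 0.6]]])

```text
time: 3.88
eef_pos: [0.6248, -0.0978, 0.0296]
eef_rot: [0.065, 0.998, 0.0, -0.0]
force: [0.9, 0.1, -0.5]
opening: 0.0566
gripper_force: 0.0
```

```bash
python3 -c "
from h import *
tcp(); book('top'); book('scene')"
```

```text
t 3.88 tcp bay [-148.  -110.9] z 29.6 tool x/y yaw rel bay [90.42, 0.42] tilt [-0.0004  0.0002] F [ 0.9  0.1 -0.5] open 0.0566
top book 0.83 1810 bay [ -43.6 -247.2] size [100.9 113.5] ang -19.54
top book 0.22 721 bay [181.6  -0.7] size [ 27.  150.7] ang 89.71
scene book 0.96 1848 bay [-154.3  -35.8] size [103.6 142.5] ang -5.32
scene book 0.81 4373 bay [ -56.6 -244.7] size [ 99.9 142.5] ang -19.53
scene book 0.7 2870 bay [-268.5 -216.4] size [107.3 142.3] ang -75.06
```

Emit:
apply_moves(commands=[[[0, 0, 0.4, 0, -7, 1, 0.6], [0, 0, 0, 6, 0, 0, 0.6], [0, 0, 0, 5, 0, 0, 0.6], [0, 0, 0, 3, 0, 0, 0.6], [0, 0, 0, 3, 0, 0, 0.6], [0, 0, 0, 3, 0, 0, 0.6], [0, 0, 0, 3, 0, 0, 0.6], [0, 0, 0, 3, 0, 0, 0.6], [0, 0, 0, 3, 0, 0, 0.6], [0, 0, 0, 3, 0, 0, 0.6], [0, 0, 0, 3, 0, 0, 0.6], [0, 0, 0, 3, 0, 0, 0.6], [0, 0, 0, 3, 0, 0, 0.6], [0, 0, 0, 3, 0, 0, 0.6], [0, 0, 0, 3, 0, 0, 0.6], [0, 0, 0, 3, 0, 0, 0.6], [0, 0, 0, 2, 0, 0, 0.6], [0, 0, 0, 0, 0, 0, 0.6], [0, 0, 0, 0, 0, 0, 0.6]]])

```text
time: 5.67
eef_pos: [0.5723, -0.0981, 0.0286]
eef_rot: [0.069, 0.998, -0.0, 0.0]
force: [0.1, -0.2, -0.6]
opening: 0.0562
gripper_force: 0.0
```

```bash
python3 -c "
from h import *
tcp(); book('scene')"
```

```text
t 5.67 tcp bay [-155.4  -58.9] z 28.6 tool x/y yaw rel bay [89.99, -0.01] tilt [ 0.0001 -0.    ] F [ 0.1 -0.2 -0.6] open 0.0562
scene book 0.89 4347 bay [ -56.2 -244.7] size [ 99.8 142.1] ang -19.9
scene book 0.89 2825 bay [-268.2 -216.1] size [105.8 141.9] ang -75.54
scene book 0.77 2061 bay [-155.5  -36.1] size [104.1 143.5] ang -5.17
```

```bash
python3 -c "
from h import *
im,d=save('scene','a.png'); im2,_=ctrl.camera('top')
a=cv2.resize(im[100:300,100:500],(800,400))[:,:,::-1];cv2.imwrite('pics/s1.png',a)
tcp(); s=ctrl.read_state(); print(s['joints'])"
```

```text
t 5.87 tcp bay [-155.5  -59.2] z 28.6 tool x/y yaw rel bay [90.0, -0.0] tilt [ 0.0003 -0.0001] F [ 0.  -0.  -0.2] open 0.056
[-3.18631708e-01  4.04519744e-01  1.65998409e+00 -3.63652227e-06
  1.07681418e+00 -1.75150528e+00]
```

View pics/s1.png

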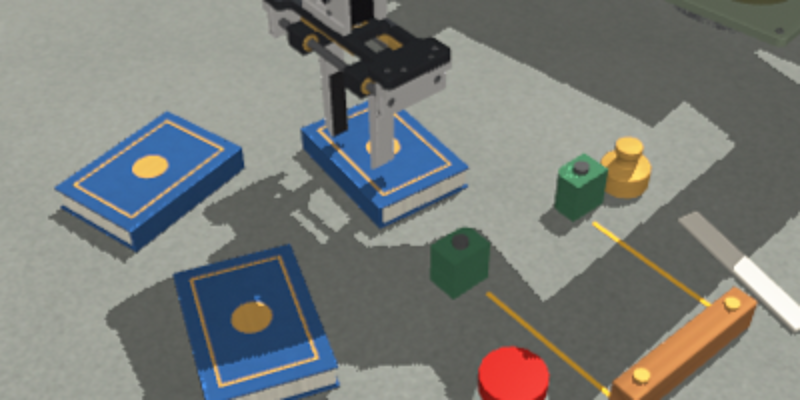

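The scene view shows the fingertips (about (380,165) in the crop) above the book's top, and the book unmoved. I check the tips' true height from depth.

```bash
python3 -c "
from h import *
for n in('scene','top'):
    im,d=ctrl.camera(n); W=world(n,d)
    p=(W-np.r_[O/1000,0]); bx=p[...,:2]@EX*1000; by=p[...,:2]@EY*1000; z=W[...,2]*1000
    m=(abs(bx+155)<60)&(abs(by+59)<30)&(z>29)&(z<140)&(d>0)
    print(n,m.sum())
    if n=='scene':
        m&=z<90
        for s,k in((m&(bx<-155),'A'),(m&(bx>-155),'B')):
            print(k,s.sum(),'z',np.percentile(z[s],[0,2,10,50]).round(1),'bx',np.percentile(bx[s],[2,50,98]).round(1),'by',np.percentile(by[s],[2,50,98]).round(1))
    else: 
        for s in big(m): print(s.sum(),bx[s].mean(),by[s].mean(),z[s].mean())
v,u=np.mgrid[0:400,0:640]
im,d=ctrl.camera('scene');W=world('scene',d)
for r in range(150,200,3): print(r,[int(W[r,c,2]*1000) for c in range(262,310,3)])
"
```

```text
scene 777
A 248 z [38.5 40.9 44.9 65.4] bx [-196.4 -185.4 -182.7] by [-71.9 -65.7 -52.8]
B 232 z [29.  42.1 51.1 68.8] bx [-126.6 -116.6 -114. ] by [-72.1 -65.6 -52.3]
top 0
150 [80, 81, 80, 75, 0, -2, 0, 1, 120, 154, 154, 150, 150, 146, 144, 139]
153 [71, 73, 73, 69, 0, 27, 25, 26, 114, 147, 148, 146, 144, 139, 138, -1]
156 [64, 67, 67, 61, 26, 26, 25, 25, 108, 142, 144, 140, 136, 27, -1, 0]
159 [56, 62, 60, 56, 24, 27, 26, 27, 101, 102, 138, 95, 26, 26, 26, -1]
162 [49, 54, 53, 47, 28, 27, 24, 26, 92, 94, 91, 87, 25, 24, 25, 25]
165 [23, 46, 46, 43, 26, 25, 25, 27, 87, 89, 85, 82, 24, 25, 26, 25]
168 [28, 38, 25, 24, 23, 25, 24, 25, 80, 84, 79, 75, 26, 26, 24, 26]
171 [25, 26, 25, 24, 24, 24, 26, 26, 73, 77, 72, 69, 27, 26, 26, 24]
174 [26, 25, 26, 25, 26, 25, 24, 27, 66, 69, 64, 61, 25, 27, 27, 26]
177 [25, 25, 27, 25, 26, 25, 26, 23, 57, 62, 58, 55, 25, 27, 25, 26]
180 [17, 26, 26, 27, 26, 26, 26, 27, 52, 54, 53, 26, 26, 25, 26, 26]
183 [8, 17, 24, 27, 24, 25, 24, 26, 45, 26, 26, 25, 25, 25, 25, 27]
186 [2, 9, 17, 25, 27, 26, 24, 25, 24, 27, 26, 26, 24, 24, 24, 24]
189 [0, 0, 7, 18, 23, 25, 24, 28, 23, 26, 26, 25, 26, 27, 26, 23]
192 [-1, 0, 2, 10, 15, 25, 28, 26, 25, 26, 24, 28, 26, 24, 24, 26]
195 [0, -1, 0, 1, 9, 17, 24, 26, 25, 25, 26, 26, 26, 26, 26, 26]
198 [2, -1, 0, -2, 2, 10, 18, 27, 25, 23, 26, 26, 26, 25, 22, 17]
```

The real tips are at about 38–40 mm, some 33 mm above what the TCP reading implies, while x and y agree. I back off and descend by observation, watching the force.

Emit:
apply_moves(commands=[[[0, 0, 0, -18, 0, 0, 0.6], [0, 0, 0, -20, 0, 0, 0.6], [0, 0, 0, -18, 0, 0, 0.6], [0, 0, 0, 0, 0, 0, 0.6], [0, 0, 0, 0, 0, 8, 0.6], [0, 0, 0, 0, 0, 6, 0.6], [0, 0, 0, 0, 0, 6, 0.6], [0, 0, 0, 0, 0, 0, 0.6], [0, 0, 0, 0, 0, 0, 0.6]]])

```text
time: 6.77
eef_pos: [0.6261, -0.1053, 0.0073]
eef_rot: [0.069, 0.998, 0.0, -0.001]
force: [-0.6, -0.1, 0.3]
opening: 0.056
gripper_force: 0.0
```

```bash
cat >> h.py <<'E'
def tips(bx0,by0,lo=4,R_=60):
    im,d=ctrl.camera('scene'); W=world('scene',d); p=W[...,:2]*1000-O; bx=p@EX; by=p@EY; z=W[...,2]*1000
    m=(abs(bx-bx0)<R_)&(abs(by-by0)<R_)&(z>lo)&(z<90)&(d>0)
    for s in big(m): print(s.sum(),'z',np.percentile(z[s],[0,2,10,50]).round(1),'bx',np.percentile(bx[s],[2,50,98]).round(1),'by',np.percentile(by[s],[2,50,98]).round(1))
E
python3 -c "
from h import *
tcp(); tips(-155,-130,5,40); book('scene'); save('scene','b.png')
im=cv2.imread('pics/b.png'); cv2.imwrite('pics/b1.png',cv2.resize(im[120:270,120:420],(800,400)))"
```

```text
t 6.77 tcp bay [-155.2 -113.3] z 7.3 tool x/y yaw rel bay [89.99, -0.01] tilt [-0.0028  0.0009] F [-0.6 -0.1  0.3] open 0.056
305 z [16.4 19.2 25.5 50.8] bx [-194.2 -185.  -182.7] by [-125.8 -120.6 -107.4]
229 z [20.3 26.2 30.8 52.6] bx [-126.3 -116.6 -115.1] by [-125.9 -122.1 -107. ]
scene book 0.84 2867 bay [-268.7 -216.3] size [107.1 141.9] ang -75.48
scene book 0.61 1577 bay [-139.4  -37.3] size [104.  109.9] ang -4.74
scene book 0.56 4356 bay [ -56.  -244.9] size [ 99.8 143.9] ang -19.53
```

View pics/b1.png

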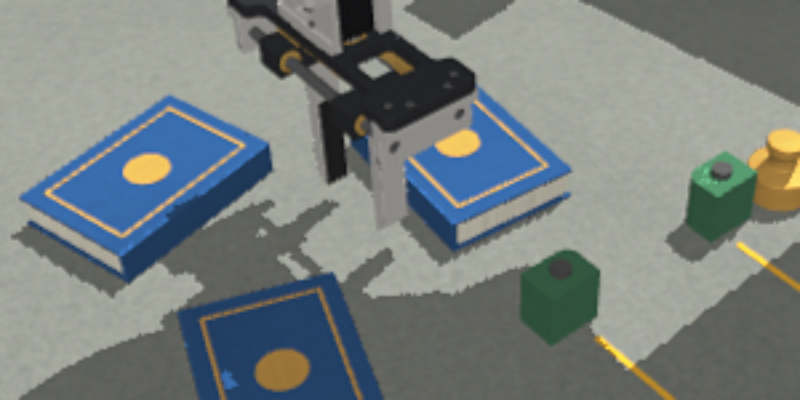

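The fingertips (crop (330,180) and (390,220)) stand beside the book with tips at about 17 mm. I lower 10 mm more and then push sideways.

Emit:
apply_moves(commands=[[[0, 0, 0, 0, 0, 5, 0.6], [0, 0, 0, 0, 0, 4, 0.6], [0, 0, 0, 7, 0, 0, 0.6], [0, 0, 0, 3, 0, 0, 0.6], [0, 0, 0, 3, 0, 0, 0.6], [0, 0, 0, 3, 0, 0, 0.6], [0, 0, 0, 3, 0, 0, 0.6], [0, 0, 0, 3, 0, 0, 0.6], [0, 0, 0, 3, 0, 0, 0.6], [0, 0, 0, 3, 0, 0, 0.6], [0, 0, 0, 3, 0, 0, 0.6], [0, 0, 0, 0, 0, 0, 0.6]]])

```text
time: 7.97
eef_pos: [0.5968, -0.1014, -0.0002]
eef_rot: [0.069, 0.998, -0.0, 0.0]
force: [-0.3, -0.3, -0.2]
opening: 0.0562
gripper_force: 0.1
```

```bash
python3 -c "
from h import *
tcp(); book('scene')"
```

```text
t 7.97 tcp bay [-155.4  -83.7] z -0.2 tool x/y yaw rel bay [90.0, -0.0] tilt [ 0.0001 -0.0001] F [-0.3 -0.3 -0.2] open 0.0562
scene book 0.95 2830 bay [-269.  -216.2] size [106.5 141.4] ang -75.19
scene book 0.67 1316 bay [-145.7  -28.5] size [104.8 120.3] ang -1.04
scene book 0.61 4310 bay [ -56.7 -245. ] size [ 99.5 141.8] ang -18.99
```

Emit:
apply_moves(commands=[[[0, 0, 0, 3, 0, 0, 0.6], [0, 0, 0, 3, 0, 0, 0.6], [0, 0, 0, 3, 0, 0, 0.6], [0, 0, 0, 3, 0, 0, 0.6], [0, 0, 0, 3, 0, 0, 0.6], [0, 0, 0, 3, 0, 0, 0.6], [0, 0, 0, 3, 0, 0, 0.6], [0, 0, 0, 2, 0, 0, 0.6], [0, 0, 0, 1, 0, 0, 0.6], [0, 0, 0, 1, 0, 0, 0.6], [0, 0, 0, 0, 0, 0, 0.6]]])

```text
time: 8.98
eef_pos: [0.5723, -0.0981, -0.0003]
eef_rot: [0.069, 0.998, -0.0, -0.0]
force: [0.4, 0.3, 1.0]
opening: 0.0565
gripper_force: 0.6
```

```bash
python3 -c "
from h import *
tcp(); book('scene');book('top')"
```

```text
t 8.98 tcp bay [-155.5  -58.9] z -0.3 tool x/y yaw rel bay [90.0, -0.0] tilt [-0.     -0.0001] F [0.4 0.3 1. ] open 0.0565
scene book 0.87 4391 bay [ -56.  -244.9] size [ 99.9 143.9] ang -19.53
scene book 0.82 1219 bay [-147.2   -5. ] size [102.8 120.7] ang -0.49
scene book 0.61 2852 bay [-268.2 -216.4] size [107.9 142.1] ang -75.15
top book 0.68 2470 bay [ -55.9 -242.7] size [101.  139.9] ang -19.57
top book 0.55 327 bay [-268.  -269.8] size [34.2 75.9] ang 10.42
```

Emit:
apply_moves(commands=[[[0, 0, 0, -10, 0, 0, 0.6], [0, 0, 0, -20, 0, 0, 0.6], [0, 0, 0, 0, 0, -25, 0.6], [0, 0, 0, 0, 0, -25, 0.6], [0, 0, 7, 0, 0, 0, 0.6], [0, 0, 7, 0, 0, 0, 0.6], [0, 0, 7, 0, 0, 0, 0.6], [0, 0, 7, 0, 0, 0, 0.6], [0, 0, 7, 0, 0, 0, 0.6], [0, 0, 7, 0, 0, 0, 0.6], [0, 0, 7, 0, 0, 0, 0.6], [0, 0, 7, 0, 0, 0, 0.6], [0, 0, 7, 0, 0, 0, 0.6], [0, 0, 7, 0, 0, 0, 0.6], [0, 0, 7, 0, 0, 0, 0.6], [0, 0, 7, 0, 0, 0, 0.6], [0, 0, 6, 0, 0, 0, 0.6], [0, 0, 0, -30, 0, 0, 0.6], [0, 0, 0, -30, 0, 0, 0.6], [0, 0, 0, 0, 0, 0, 0.6]]])

```text
time: 10.85
eef_pos: [0.5926, -0.1658, 0.0491]
eef_rot: [0.755, 0.655, -0.001, 0.0]
force: [-0.2, 0.4, 0.3]
opening: 0.0564
gripper_force: 0.0
```

```bash
python3 -c "
from h import *
tcp()"
```

```text
t 10.85 tcp bay [-219.7  -88.3] z 49.1 tool x/y yaw rel bay [-0.19, -90.19] tilt [-0.0018 -0.002 ] F [-0.2  0.4  0.3] open 0.0564
```

Emit:
apply_moves(commands=[[[0, 0, 0, -22, -30, 0, 0.6], [0, 0, 0, -22, -30, 0, 0.6], [0, 0, 0, 0, -28, 0, 0.6], [0, 0, 0, 0, 0, 0, 0.6], [0, 0, 0, 0, 0, 0, 0.6]]])

```text
time: 11.27
eef_pos: [0.4985, -0.1922, 0.0487]
eef_rot: [0.755, 0.656, -0.0, -0.002]
force: [1.1, 0.0, 0.0]
opening: 0.0565
gripper_force: 0.0
```

```bash
python3 -c "
from h import *
tcp(); book('scene');book('top'); save('top','c.png')"
```

```text
t 11.27 tcp bay [-258.8    1.2] z 48.7 tool x/y yaw rel bay [-0.09, -90.09] tilt [-0.0025  0.0018] F [1.1 0.  0. ] open 0.0565
scene book 0.9 4390 bay [ -56.  -244.9] size [ 99.9 143.9] ang -19.53
scene book 0.72 2860 bay [-269.  -216.1] size [106.5 141.5] ang -75.15
scene book 0.59 2473 bay [-159.6   -5.1] size [105.1 143.3] ang 0.67
top book 0.86 3099 bay [-159.6   -0.5] size [ 99.9 139.5] ang 0.04
top book 0.69 2596 bay [-269.5 -214.4] size [101.7 140.3] ang -75.17
```

View pics/c.png

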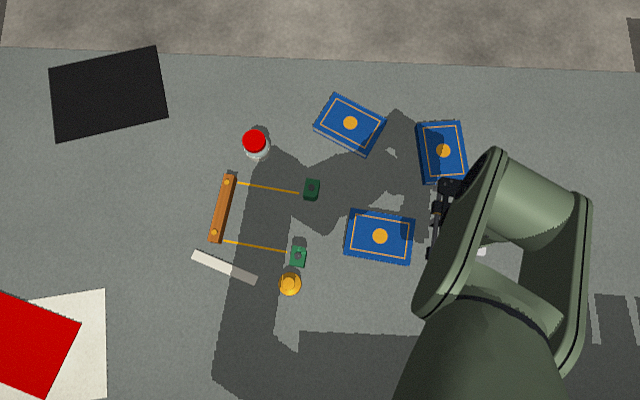

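The book (380,237) now lies centred and square to the bay (y −0.5 mm, 0.04°), with the hand behind it. I descend and push it from the rear end.

Emit:
apply_moves(commands=[[[0, 0, 0, 0, 1.5, 20, 0.6], [0, 0, 0, 0, 0, 20, 0.6], [0, 0, 0, 0, 0, 9, 0.6], [0, 0, 0, 8, 0, 0, 0.6], [0, 0, 0, 5, 0, 0, 0.6], [0, 0, 0, 4, 0, 0, 0.6], [0, 0, 0, 4, 0, 0, 0.6], [0, 0, 0, 5, 0, 0, 0.6], [0, 0, 0, 5, 0, 0, 0.6], [0, 0, 0, 5, 0, 0, 0.6], [0, 0, 0, 5, 0, 0, 0.6], [0, 0, 0, 5, 0, 0, 0.6], [0, 0, 0, 5, 0, 0, 0.6], [0, 0, 0, 5, 0, 0, 0.6], [0, 0, 0, 5, 0, 0, 0.6], [0, 0, 0, 5, 0, 0, 0.6], [0, 0, 0, 5, 0, 0, 0.6], [0, 0, 0, 5, 0, 0, 0.6], [0, 0, 0, 3, 0, 0, 0.6], [0, 0, 0, 0, 0, 0, 0.6]]])

```text
time: 13.18
eef_pos: [0.5128, -0.1138, 0.0002]
eef_rot: [0.754, 0.657, 0.0, -0.001]
force: [0.2, -1.2, 0.4]
opening: 0.0563
gripper_force: 0.6
```

```bash
python3 -c "
from h import *
tcp(); book('scene');book('top')"
```

```text
t 13.18 tcp bay [-179.2   -2.1] z 0.2 tool x/y yaw rel bay [0.02, -89.98] tilt [-0.0005  0.0013] F [ 0.2 -1.2  0.4] open 0.0563
scene book 0.8 4375 bay [ -56.6 -244.7] size [ 99.9 142.6] ang -19.53
scene book 0.74 2769 bay [-99.   -3.6] size [104.7 143.8] ang -0.16
scene book 0.74 2852 bay [-268.7 -216.6] size [106.9 142.8] ang -74.63
top book 0.93 2246 bay [-269.  -214.9] size [102.1 139.2] ang -75.5
top book 0.88 2413 bay [-87.4   0.6] size [ 99.9 117.9] ang 0.0
top book 0.61 2483 bay [ -56.3 -242.6] size [100.7 139.3] ang -19.43
```

Emit:
apply_moves(commands=[[[0, 0, 0, 5, 0, 0, 0.6], [0, 0, 0, 5, 0, 0, 0.6], [0, 0, 0, 5, 0, 0, 0.6], [0, 0, 0, 5, 0, 0, 0.6], [0, 0, 0, 5, 0, 0, 0.6], [0, 0, 0, 5, 0, 0, 0.6], [0, 0, 0, 5, 0, 0, 0.6], [0, 0, 0, 5, 0, 0, 0.6], [0, 0, 0, 5, 0, 0, 0.6], [0, 0, 0, 5, 0, 0, 0.6], [0, 0, 0, 5, 0, 0, 0.6], [0, 0, 0, 5, 0, 0, 0.6], [0, 0, 0, 0, 0, 0, 0.6]]])

```text
time: 14.47
eef_pos: [0.5214, -0.0545, 0.0006]
eef_rot: [0.754, 0.657, 0.0, -0.0]
force: [-0.4, 0.6, 0.3]
opening: 0.0564
gripper_force: 0.0
```

```bash
python3 -c "
from h import *
tcp(); book('scene');book('top')"
```

```text
t 14.47 tcp bay [-119.3   -2.5] z 0.6 tool x/y yaw rel bay [0.03, -89.97] tilt [0.0002 0.0007] F [-0.4  0.6  0.3] open 0.0564
scene book 0.94 4387 bay [ -56.8 -244.6] size [ 99.9 142.1] ang -19.51
scene book 0.81 2949 bay [-38.4  -4.6] size [104.9 143. ] ang 0.23
scene book 0.63 2852 bay [-268.5 -216.4] size [107.2 142.3] ang -75.06
top book 0.86 2452 bay [ -56.  -242.4] size [100.5 140.7] ang -19.24
top book 0.76 1685 bay [-29.   -0.2] size [ 99.4 121.2] ang 0.08
top book 0.58 2500 bay [-269.4 -214.4] size [101.7 140.2] ang -75.0
```

Emit:
apply_moves(commands=[[[0, 0, 0, 5, 0, 0, 0.6], [0, 0, 0, 5, 0, 0, 0.6], [0, 0, 0, 5, 0, 0, 0.6], [0, 0, 0, 5, 0, 0, 0.6], [0, 0, 0, 5, 0, 0, 0.6], [0, 0, 0, 5, 0, 0, 0.6], [0, 0, 0, 5, 0, 0, 0.6], [0, 0, 0, 5, 0, 0, 0.6], [0, 0, 0, 5, 0, 0, 0.6], [0, 0, 0, 5, 0, 0, 0.6], [0, 0, 0, 5, 0, 0, 0.6], [0, 0, 0, 5, 0, 0, 0.6], [0, 0, 0, 5, 0, 0, 0.6], [0, 0, 0, 5, 0, 0, 0.6], [0, 0, 0, 5, 0, 0, 0.6], [0, 0, 0, 5, 0, 0, 0.6], [0, 0, 0, 5, 0, 0, 0.6], [0, 0, 0, 5, 0, 0, 0.6], [0, 0, 0, 5, 0, 0, 0.6], [0, 0, 0, 0, 0, 0, 0.6]]])

```text
time: 16.33
eef_pos: [0.5344, 0.0398, 0.0005]
eef_rot: [0.754, 0.657, 0.0, -0.0]
force: [0.3, -0.8, -1.1]
opening: 0.056
gripper_force: 0.2
```

```bash
python3 -c "
from h import *
tcp(); book('scene');book('top')"
```

```text
t 16.33 tcp bay [-24.   -2.4] z 0.5 tool x/y yaw rel bay [0.01, -89.99] tilt [0.0003 0.0012] F [ 0.3 -0.8 -1.1] open 0.056
scene book 0.89 2831 bay [-268.4 -216.6] size [107.3 142.6] ang -75.53
scene book 0.6 3566 bay [56.6 -4.3] size [104.6 142.4] ang 0.26
top book 0.96 2681 bay [-269.4 -214.4] size [101.8 140.2] ang -75.1
top book 0.6 659 bay [49.2 14.2] size [48.3 75.3] ang -78.48
top book 0.59 2502 bay [ -56.1 -242.7] size [100.9 140. ] ang -19.66
```

Emit:
apply_moves(commands=[[[0, 0, 0, 5, 0, 0, 0.6], [0, 0, 0, 5, 0, 0, 0.6], [0, 0, 0, 5, 0, 0, 0.6], [0, 0, 0, 5, 0, 0, 0.6], [0, 0, 0, 5, 0, 0, 0.6], [0, 0, 0, 5, 0, 0, 0.6], [0, 0, 0, 4, 0, 0, 0.6], [0, 0, 0, 3, 0, 0, 0.6], [0, 0, 0, 2, 0, 0, 0.6], [0, 0, 0, 0, 0, 0, 0.6], [0, 0, 0, 0, 0, 0, 0.6]]])

```text
time: 17.45
eef_pos: [0.5399, 0.0775, 0.0008]
eef_rot: [0.754, 0.657, 0.0, 0.0]
force: [0.1, -0.1, -0.1]
opening: 0.0562
gripper_force: 0.0
```

```bash
python3 -c "
from h import *
tcp(); book('scene')"
```

```text
t 17.45 tcp bay [14.  -2.7] z 0.8 tool x/y yaw rel bay [0.0, -90.0] tilt [0.0006 0.0005] F [ 0.1 -0.1 -0.1] open 0.0562
scene book 0.76 2864 bay [-268.8 -216.6] size [106.8 142. ] ang -75.15
scene book 0.71 4305 bay [ -56.9 -244.9] size [ 99.3 142.3] ang -19.47
scene book 0.62 3929 bay [94.7 -5. ] size [104.3 141.8] ang -0.12
```

Emit:
apply_moves(commands=[[[0, 0, 0, 1, 0, 0, 0.6], [0, 0, 0, 1, 0, 0, 0.6], [0, 0, 0, 1, 0, 0, 0.6], [0, 0, 0, 1, 0, 0, 0.6], [0, 0, 0, 0, 0, 0, 0.6]]])

```text
time: 17.97
eef_pos: [0.5404, 0.0809, 0.0007]
eef_rot: [0.754, 0.657, -0.0, 0.0]
force: [-0.2, -1.9, 1.9]
opening: 0.0563
gripper_force: 1.2
```

Emit:
apply_moves(commands=[[[0, 0, 0, 1, 0, 0, 0.6], [0, 0, 0, 0, 0, 0, 0.6]]])

```text
time: 18.13
eef_pos: [0.5406, 0.082, 0.0007]
eef_rot: [0.754, 0.657, 0.0, 0.0]
force: [-0.2, -2.7, 3.1]
opening: 0.0567
gripper_force: 1.4
```

Emit:
apply_moves(commands=[[[0, 0, 0, 1, 0, 0, 0.6], [0, 0, 0, 0, 0, 0, 0.6]]])

```text
time: 18.3
eef_pos: [0.5407, 0.0831, 0.0007]
eef_rot: [0.754, 0.657, 0.0, 0.0]
force: [-0.0, -2.1, 2.4]
opening: 0.0565
gripper_force: 1.5
```

Emit:
apply_moves(commands=[[[0, 0, 0, 1, 0, 0, 0.6], [0, 0, 0, 0, 0, 0, 0.6]]])

```text
time: 18.47
eef_pos: [0.5407, 0.0831, 0.0007]
eef_rot: [0.754, 0.657, -0.001, 0.001]
force: [-0.2, -6.1, 2.6]
opening: 0.0566
gripper_force: 2.9
```

```bash
python3 -c "
from h import *
tcp(); book('scene')"
```

```text
t 18.47 tcp bay [19.7 -2.7] z 0.7 tool x/y yaw rel bay [0.03, -89.97] tilt [ 0.     -0.0019] F [-0.2 -6.1  2.6] open 0.0566
scene book 0.92 2822 bay [-268.4 -216.3] size [107.  142.1] ang -75.3
scene book 0.82 4312 bay [ -56.4 -244.7] size [ 99.7 141.8] ang -19.87
scene book 0.59 3977 bay [98.2 -4.8] size [104.9 141.6] ang 0.53
```

The TCP has stalled with the force rising to 6 N, so the book is against the fence. I back out straight and raise the hand.

Emit:
apply_moves(commands=[[[0, 0, 0, -2, 0, 0, 0.6], [0, 0, 0, -8, 0, 0, 0.6], [0, 0, 0, -20, 0, 0, 0.6], [0, 0, 0, -30, 0, 0, 0.6], [0, 0, 0, -30, 0, 0, 0.6], [0, 0, 0, -20, 0, -20, 0.6], [0, 0, 0, -20, 0, -30, 0.6], [0, 0, 0, -30, 0, -30, 0.6], [0, 0, 0, -30, 0, -30, 0.6], [0, 0, 0, -30, 0, -30, 0.6], [0, 0, 0, -30, 0, 0, 0.6], [0, 0, 0, 0, 0, 0, 0.6], [0, 0, 0, 0, 0, 0, 0.6]]])

```text
time: 19.65
eef_pos: [0.5062, -0.1629, 0.1391]
eef_rot: [0.755, 0.656, 0.001, -0.0]
force: [0.3, 0.3, -0.4]
opening: 0.0567
gripper_force: 0.0
```

```bash
python3 -c "
from h import *
tcp(); book('scene');book('top')
for t in('weight','glue_jar','folder'): print(t,[np.round(x['xyz'],3) for x in ctrl.tip_of('top',t)])
im,d=save('top','e.png'); W=world('top',d);Z=W[...,2]
H,S,V=cv2.split(cv2.cvtColor(im,cv2.COLOR_RGB2HSV)); p=W[...,:2]*1000-O; bx=p@EX;by=p@EY
# gap along centre band: blue top end vs fence face
m=(H>100)&(H<125)&(S>90)&(abs(by)<60)&(bx>0)&(bx<190)&(Z>.019)
print('blue bx',np.percentile(bx[m],[0,1,99,100]).round(1),'by',np.percentile(by[m],[0,1,99,100]).round(1))
cv2.imwrite('pics/e1.png',cv2.resize(im[110:310,170:420][:,:,::-1],(750,600)))"
```

```text
t 19.65 tcp bay [-228.7   -2.4] z 139.1 tool x/y yaw rel bay [-0.18, -90.18] tilt [0.0008 0.001 ] F [ 0.3  0.3 -0.4] open 0.0567
scene book 0.9 2840 bay [-268.7 -216.4] size [106.9 142.3] ang -75.11
scene book 0.85 4311 bay [ -56.7 -244.6] size [ 99.8 142. ] ang -19.62
scene book 0.83 3996 bay [98.7 -5. ] size [104.7 139.7] ang 0.2
top book 0.83 2488 bay [ -55.9 -242.6] size [100.8 140.2] ang -19.81
top book 0.79 3056 bay [101.9  -1. ] size [100.  143.3] ang -0.0
top book 0.78 1760 bay [-268.8 -214.4] size [100.6 140.5] ang -75.69
weight []
glue_jar [array([ 0.699,  0.181, -0.003])]
folder [array([ 0.437,  0.226, -0.004])]
blue bx [ 30.2  31.3 168.3 169.7] by [-50.4 -49.1  48.2  49. ]
```

View pics/e1.png

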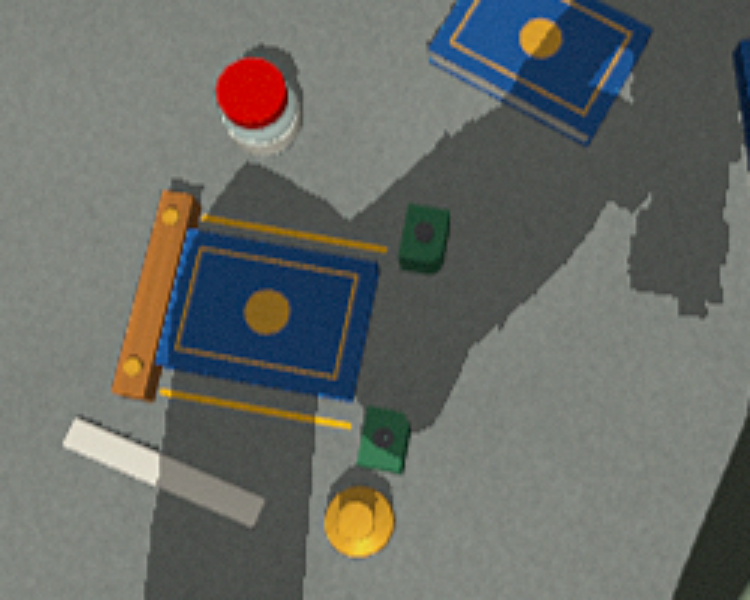

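The picture shows the book (268,312) flush against the fence (155,295) and wholly past the cheeks. The jar, weight and folder are in their places and the hand is clear, so I hand it in.

```bash
python3 -c "
from rig import ctrl
print(ctrl.finish_job())"
```

```text
the job is handed in; nothing more can be done
None
```

The blue book was pushed flat through the gap and now lies flush and square against the fence, with the jar, weight and folder where they were and the hand clear; the job is handed in at about 20 s, but no verdict was returned.

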